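# Shut up the microscope slide case

## Robot

A 7-joint arm with a two-finger parallel gripper is mounted at the origin on the work surface. World frame = base frame: x ahead of the robot, y to its left, z up, the work surface at z = 0. Lengths are in m, angles in rad, forces in N, time in s.
With the tool pointing down it reaches from about 0.4 to 0.875 m from the base axis. Payload 4.4 kg.
Tool frame: the origin (TCP) lies at the very end of the fingers, on their centre line; the grasp point (between the pads) lies 19 mm behind it; z points along the fingers, x is the direction in which the jaws open and shut, and the axes are right-handed (so a half turn about z gives the same grasp; the last joint's range is limited). The gripper opens to 85 mm and grips with 20 to 120 N. Pads are 22 mm wide; open, the fingers measure 114 mm over their backs; the gripper's body (76 mm by 85 mm) begins 54 mm behind the grasp point. The pads swing forward as they close: fully open they stand 13 mm farther back than shut.
Start: joints at [1.109, 0.628, 0.038, 1.517, -0.027, 0.996, -0.02], TCP at [0.251, -0.6, 0.231] pointing down, gripper open.
Joint ranges: [-3.06, 3.06], [-0.37, 2.12], [-1.25, 1.32], [0.18, 2.47], [-1.1, 4.24], [0.23, 1.98], [-2.94, 2.94]. Speed limits (rad/s): [2.57, 2.57, 3.14, 3.14, 3.14, 3.14, 3.14].

## Interface

Orientations are given as a rotation vector (axis times angle).
In Python, from rig import env gives the robot as it stands. The module is installed in compiled form; this text tells all that it offers.
- The arm moves only by the shell command python3 -m creep 'ROWS'. ROWS is JSON, a list of rows, each an object of numbers: "ax", "ay", "az": the turn, a rotation vector about the tool's x, y, z in degrees; "x", "y", "z": the shift along the tool's x, y, z in m; "fingers": the opening, from -1 (shut) to 1 (fully open). A call has 1 to 20 rows; each row is the pose to reach, as a shift and turn from the pose commanded when the call began, along the tool's axes at that moment; what a row does not reach only later rows make up. A row lasts 1/8 s, in which the tool goes at most 62.5 mm and 10.7 degrees, less where a joint would pass 70% of its speed; a pose out of reach is approached as far as the arm can. A call with a gripper value outside its range is refused whole. The fingers move at their own pace and stop on an object; the grip force is fixed at half the most. Time passes only in rows, so rows that repeat a pose let the fingers close. It gives the time, the measured TCP pose, the force and the opening at its end, in the units of the state.
- env.observe(): the state, without advancing time (a new reading comes with each control period).
- env.camera(name): name is "scene" or "top" or "wrist"; returns a dict with "pixels" (480x640x3 uint8, red, green, blue), "fx", "fy", "cx", "cy" (pixels), "position" and "orientation" of the camera in the world; the wrist camera has in their place "T_tool_cam" (4x4, takes a point from camera to tool coordinates, whose origin is the TCP and whose axes are the tool frame's). Camera axes: x right, y up, looking along -z (the intrinsics and any distortion apply to the point x, -y, -z); pixel columns grow to the right and rows downward; lengths in m; the calibration is good to about 2 mm. A picture is of the moment at which its call begins: read the wrist's pose just before it. There is no depth.
- env.close_job(): hands the job in, once; it reports no verdict.
The state is a dict: "t": time; "joint_positions": joint angles; "joint_vel": joint speeds; "effort": joint torques, N m; "position": TCP position; "tool_rot": TCP orientation; "wrist_force": force on the tool from outside, world axes, zero at the start; "moment": the same for the moment, N m; "finger_gap": finger opening in m.
Only numpy, scipy, OpenCV 4.12 (cv2) and the standard library are available. Lean on these libraries where they do the work, as an engineer would, in place of code of your own. Each camera call takes 0.05 s, during which the arm holds its last target. There are 200 camera calls.

## Task

Shut up the plywood slide case by pushing with the fingertips: push both of its drawers fully home, and only then push the open lid down until it is fully shut, lowering it gently rather than letting it slam, and leave it all shut. Do not grip or lift anything, do not pull the drawers out or throw the lid back any further, and leave the glassware, bottles and little pots in and around the case standing where they are.

Things in the scene. Friction and masses are not known exactly. Their poses are not given: they have to be found in the camera images.
- case: plywood case fixed to the bench, 140 mm deep (its x), 260 mm wide (y), 70 mm tall to the rim without the lid; origin at the centre of its underside on the bench, x pointing away from the drawers' side (drawers come out towards -x, the robot's side), z up. The lower half holds two drawers side by side, the upper half is an open well (floor 45 mm above the bench) with glass slides and two loose pots; the lid, hinged along the far (+x) upper edge, covers the well
- drawer_left (a joint): travel in m of the left drawer (left and right as seen from the robot, which faces the drawers): 0 = fully in, its front flush with the case; grows as it comes out towards the robot (case -x), end of travel 0.085; starts between 0.025 and 0.05. Slides with about 1.2 N of friction plus light damping, no spring, stays where it is left.
- drawer_left_knob (a point): centre of the face of the left drawer's round wooden knob (20 mm diameter, standing 28 mm proud of the drawer front, 24 mm above the bench); it moves with the drawer. With the drawer fully in it lies at (-0.098, +0.063, 0.024) in the case's frame. The drawer front itself is 112 mm wide, from 6 to 40 mm above the bench, level with the case's front face when in
- drawer_right (a joint): travel in m of the right drawer (left and right as seen from the robot, which faces the drawers): 0 = fully in, its front flush with the case; grows as it comes out towards the robot (case -x), end of travel 0.085; starts between 0.025 and 0.05. Slides with about 1.2 N of friction plus light damping, no spring, stays where it is left.
- drawer_right_knob (a point): centre of the face of the right drawer's round wooden knob (20 mm diameter, standing 28 mm proud of the drawer front, 24 mm above the bench); it moves with the drawer. With the drawer fully in it lies at (-0.098, -0.063, 0.024) in the case's frame. The drawer front itself is 112 mm wide, from 6 to 40 mm above the bench, level with the case's front face when in
- lid (a joint): angle of the lid in rad: 0 = fully shut, lying on the rim; pi/2 = upright; starts between 1.0 and 1.35 (leaning over the case). Stiff friction hinge, about 0.3 N m: it stays where it is left and takes about 2 to 5 N at the outer half of the lid to move
- lid_hinge (a point): middle of the lid's hinge line, at (0.070, 0, 0.070) in the case's frame; the hinge line runs along the case's y
- lid_edge (a point): middle of the lid's free edge on its outer (upper when shut) face. The lid is a plain board 140 mm from hinge to free edge, 260 mm wide, 8 mm thick above the hinge line. At the middle of the free edge a thin steel hasp plate (30 mm wide, 2 mm proud of the outer face for the last 30 mm) bends over and hangs 38 mm below the lid's underside; with the lid shut it drops in front of the inner edges of both drawers and locks them, which is why they go in first
- lens_can: closed aluminium lens canister, upright, 26 mm diameter, 20 mm tall, standing loose in the case's upper well, below its rim; origin at the centre of its underside
- stain_pot: small amber glass pot, upright, 32 mm diameter, 18 mm tall, standing loose in the case's upper well, below its rim; origin at the centre of its underside
- dropper: small amber bottle with black cap, 28 mm diameter, 55 mm tall, loose on the bench just in front of the drawers, about midway between them; origin at the centre of its underside
- beaker: empty glass beaker, 70 mm diameter, 90 mm tall, loose on the bench near the case's left end; origin at the centre of its underside
- petri: shallow open glass dish, 84 mm diameter, 16 mm tall, loose on the bench ahead of the case's left end; origin at the centre of its underside
- tube_rack: wooden rack 150 x 55 mm with five glass tubes, 110 mm tall in all, loose on the bench by the case's right end; origin at the centre of its underside, x along its length
- wash_bottle: white plastic bottle with a red cap, 60 mm diameter, 150 mm tall, loose on the bench beyond the beaker; origin at the centre of its underside

How it is judged:
By the outcome, as a careful person would: the job done as asked, in the order asked, and still so for the second after the job is handed in, with the robot touching nothing.
It also fails if it takes over 54 s, if anything falls off the work surface, if the arm or the gripper's body presses on something with over 40 N, if the wrist force passes 120 N, or if a joint passes its speed limit or range.

## Working session

There is one attempt and no reset: what is moved stays moved. The work goes in short steps, Python scripts to look and compute and a shell command to move; the robot and the scene stay as the last step left them, time stands still between calls to the robot, and variables do not carry over. Pictures are saved under pics/ and viewed, about 8 in all and at most 12, crops included, and the job is handed in when it is done.

```bash
mkdir -p pics; python3 - <<'E'
from rig import env
import cv2,json
s=env.observe();print({k:s[k] for k in('t','position','tool_rot','wrist_force','finger_gap')})
for n in('scene','top'):
    c=env.camera(n);cv2.imwrite(f'pics/{n}0.png',c['pixels'][:,:,::-1]);print(n,{k:v for k,v in c.items() if k!='pixels'})
E
```

```text
{'t': 0.0, 'position': array([ 0.25038393, -0.59914464,  0.23038574]), 'tool_rot': array([-2.61394204e+00,  1.74077608e+00,  2.53586949e-03]), 'wrist_force': array([-0.34800223, -0.00267267,  0.26589266]), 'finger_gap': 0.08537855001295445}
scene {'fx': 552.1690523120551, 'fy': 552.1690523120551, 'cx': 307.824673201591, 'cy': 234.74372303054636, 'position': array([ 0.74696354, -0.66881818,  0.94408286]), 'orientation': array([0.72944269, 0.09028231, 0.21331167])}
top {'fx': 520.3755124980619, 'fy': 520.3755124980619, 'cx': 318.3327846588744, 'cy': 240.39109640539095, 'position': array([0.50922581, 0.09155086, 1.10986953]), 'orientation': array([ 0.03874531, -0.04177722, -1.56371491])}
```

View pics/scene0.png

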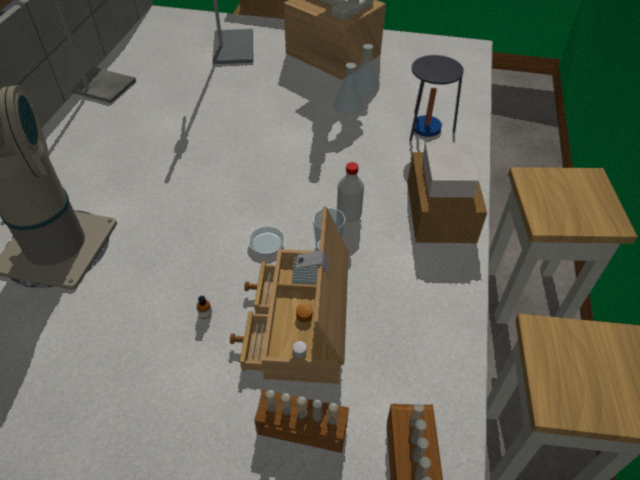

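View pics/top0.png

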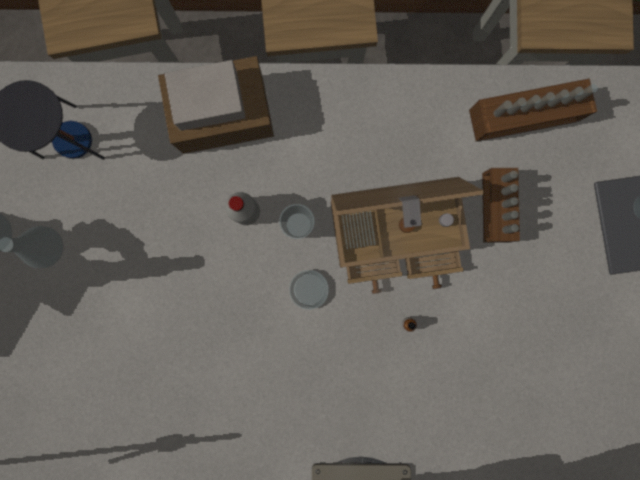

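The scene view shows the case with its lid open (leaning over, free edge towards the robot), both drawers out, and the dropper at (204,307). In the top view the case spans about (335–468, 185–265), the knobs are at (376,288) and (436,284), and the dropper at (410,324). I'll zoom in on the top view.

```bash
python3 - <<'E'
import cv2
i=cv2.imread('pics/top0.png')[165:345,285:525]
cv2.imwrite('pics/c1.png',cv2.convertScaleAbs(cv2.resize(i,None,fx=3.33333,fy=3.333333,interpolation=cv2.INTER_CUBIC),alpha=1.6))
E
```

```text
(no output)
```

View pics/c1.png

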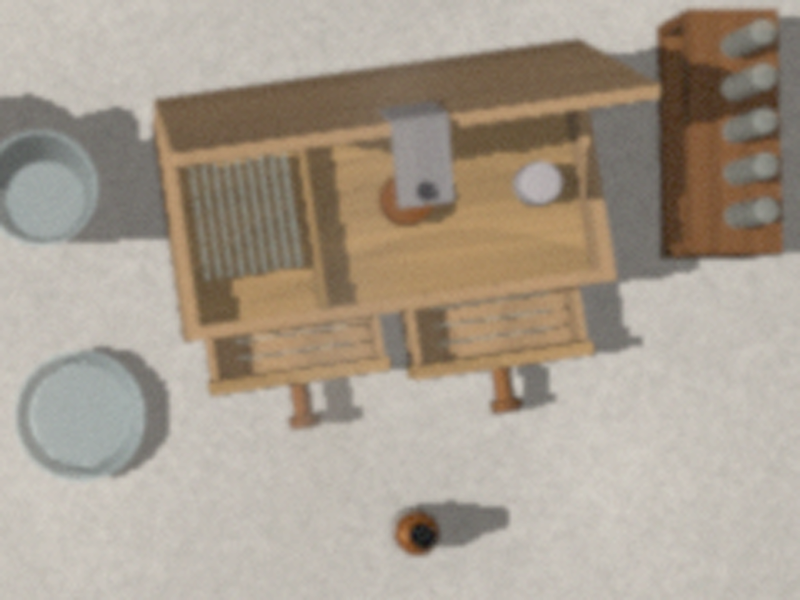

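The crop shows the front rim from (187,338) to (614,280), the hinge-side corner at (157,102)–(580,40), the lid's free edge from (170,158) to (660,93), and the knob tips at (301,427) and (508,410). The dropper is at (417,533).

```bash
cat > h.py <<'E'
import numpy as np
from scipy.spatial.transform import Rotation as R
C={'top':((520.3755,520.3755,318.3328,240.3911),(0.50922581,0.09155086,1.10986953),(0.03874531,-0.04177722,-1.56371491)),
'scene':((552.169,552.169,307.8247,234.7437),(0.74696354,-0.66881818,0.94408286),(0.72944269,0.09028231,0.21331167))}
def ray(n,u,v):
    (fx,fy,cx,cy),p,o=C[n]
    d=R.from_rotvec(o).apply([(u-cx)/fx,-(v-cy)/fy,-1]);return np.array(p),d
def onz(n,u,v,z):
    p,d=ray(n,u,v);return p+d*(z-p[2])/d[2]
def crop(u,v):return ((u+.5)*.3+285-.5,(v+.5)*.3+165-.5)
E
python3 - <<'E'
from h import *
np.set_printoptions(precision=4,suppress=True)
P=lambda u,v,z:onz('top',*crop(u,v),z)
fl,fr=P(187,338,.07),P(614,280,.07)
bl,br=P(157,102,.078),P(580,40,.078)
for n,a,b in(('front',fl,fr),('hinge',bl,br)):
    d=a-b;print(n,a,b,np.linalg.norm(d),'yaw',np.degrees(np.arctan2(-d[0],d[1])))
print('depth',np.linalg.norm((fl+fr-bl-br)/2))
el,er=P(170,152,.205),P(658,85,.205);print('lid edge',el,er,np.linalg.norm(el-er))
d=fl-fr;yaw=np.arctan2(-d[0],d[1]);ex=np.array([np.cos(yaw),np.sin(yaw),0]);ey=np.array([-ex[1],ex[0],0])
o=(fl+fr)/2+.07*ex;o[2]=0;print('case',o,np.degrees(yaw))
def loc(p):q=p-o;return np.array([q@ex,q@ey,p[2]])
for n,p in dict(knL=P(301,424,.024),knR=P(508,408,.024),drLfront=P(300,388,.04),drRfront=P(500,365,.04),drop=P(420,534,.05),edge=(el+er)/2,hinge=(bl+br)/2,petri=P(82,413,.01),beak=P(45,190,.045),rackfl=P(662,255,.05),hasp=P(425,205,.19)).items():print(n,p,'case',loc(p))
E
```

```text
front [0.5117 0.0446 0.07  ] [ 0.5481 -0.2115  0.07  ] 0.2587154999931177 yaw 8.10440988093244
hinge [0.6526 0.0636 0.078 ] [ 0.6917 -0.1899  0.078 ] 0.25652210436380685 yaw 8.781720388327965
depth 0.14390485306922587
lid edge [0.6086 0.0601 0.205 ] [ 0.6457 -0.1961  0.205 ] 0.2588601049415322
case [ 0.5992 -0.0736  0.    ] 8.10440988093244
knL [ 0.4587 -0.0288  0.024 ] case [-0.1328  0.0641  0.024 ]
knR [ 0.4695 -0.158   0.024 ] case [-0.1404 -0.0653  0.024 ]
drLfront [ 0.4815 -0.0264  0.04  ] case [-0.1099  0.0633  0.04  ]
drRfront [ 0.4964 -0.1496  0.04  ] case [-0.1125 -0.0608  0.04  ]
drop [ 0.3938 -0.0982  0.05  ] case [-0.2068  0.0045  0.05  ]
edge [ 0.6272 -0.068   0.205 ] case [0.0285 0.0015 0.205 ]
hinge [ 0.6721 -0.0632  0.078 ] case [ 0.0737 -0.      0.078 ]
petri [0.464  0.1081 0.01  ] case [-0.1082  0.1989  0.01  ]
beak [0.6022 0.1314 0.045 ] case [0.0318 0.2025 0.045 ]
rackfl [ 0.5644 -0.2469  0.05  ] case [-0.0589 -0.1667  0.05  ]
hasp [ 0.5829 -0.0763  0.19  ] case [-0.0165 -0.0004  0.19  ]
```

```bash
python3 -m creep '[{"x":-0.332,"y":-0.339,"az":14.5,"fingers":-1},{"x":-0.332,"y":-0.339,"az":14.5,"fingers":-1},{"x":-0.332,"y":-0.339,"az":14.5,"fingers":-1},{"x":-0.332,"y":-0.339,"az":14.5,"fingers":-1},{"x":-0.332,"y":-0.339,"az":14.5,"fingers":-1},{"x":-0.332,"y":-0.339,"az":14.5,"fingers":-1},{"x":-0.332,"y":-0.339,"az":14.5,"fingers":-1},{"x":-0.332,"y":-0.339,"az":14.5,"fingers":-1},{"x":-0.332,"y":-0.339,"az":14.5,"fingers":-1},{"x":-0.332,"y":-0.339,"az":14.5,"fingers":-1}]'
cat >> h.py <<'E'
yaw=np.radians(8.3);ex=np.array([np.cos(yaw),np.sin(yaw),0]);ey=np.array([-ex[1],ex[0],0]);o=np.array([.5995,-.0736,0])
def st():
    from rig import env
    s=env.observe();r=R.from_rotvec(s['tool_rot']).as_matrix();q=s['position']-o
    B=np.array([ex,ey,[0,0,1]])
    print('t',round(s['t'],2),'case',np.round(B@s['position']-B@o,4),'F case',np.round(B@s['wrist_force'],1),'gap',round(s['finger_gap'],3));print('tool axes (cols) in case',np.round(B@r,3).tolist())
if __name__=='__main__':st()
E
python3 h.py
```

```text
t 0.1 case [-0.4213 -0.4697  0.2305] F case [ 0.6  0.8 -0.5] gap 0.085
tool axes (cols) in case [[0.248, -0.969, -0.0], [-0.969, -0.248, 0.002], [-0.002, -0.0, -1.0]]validation failed for argument at $[0]...
```

```bash
python3 -m creep '[{"ax":0,"ay":0,"az":14.5,"x":-0.332,"y":-0.339,"z":0,"fingers":-1},{"ax":0,"ay":0,"az":14.5,"x":-0.332,"y":-0.339,"z":0,"fingers":-1},{"ax":0,"ay":0,"az":14.5,"x":-0.332,"y":-0.339,"z":0,"fingers":-1},{"ax":0,"ay":0,"az":14.5,"x":-0.332,"y":-0.339,"z":0,"fingers":-1},{"ax":0,"ay":0,"az":14.5,"x":-0.332,"y":-0.339,"z":0,"fingers":-1},{"ax":0,"ay":0,"az":14.5,"x":-0.332,"y":-0.339,"z":0,"fingers":-1},{"ax":0,"ay":0,"az":14.5,"x":-0.332,"y":-0.339,"z":0,"fingers":-1},{"ax":0,"ay":0,"az":14.5,"x":-0.332,"y":-0.339,"z":0,"fingers":-1},{"ax":0,"ay":0,"az":14.5,"x":-0.332,"y":-0.339,"z":0,"fingers":-1},{"ax":0,"ay":0,"az":14.5,"x":-0.332,"y":-0.339,"z":0,"fingers":-1}]'; python3 h.py
```

```text
t: 1.35
position: [0.435, -0.1634, 0.2312]
tool_rot: [2.373, -2.058, -0.0]
wrist_force: [0.1, -0.7, -0.7]
finger_gap: 0.0002
t 1.35 case [-0.1758 -0.0651  0.2312] F case [ 0.  -0.7 -0.7] gap 0.0
tool axes (cols) in case [[-0.003, -1.0, -0.001], [-1.0, 0.003, -0.0], [0.0, 0.001, -1.0]]
```

```bash
python3 -m creep '[{"ax":0,"ay":0,"az":0,"x":-0.001,"y":0,"z":0.06,"fingers":-1},{"ax":0,"ay":0,"az":0,"x":-0.001,"y":0,"z":0.12,"fingers":-1},{"ax":0,"ay":0,"az":0,"x":-0.001,"y":0,"z":0.17,"fingers":-1},{"ax":0,"ay":0,"az":0,"x":-0.001,"y":0,"z":0.207,"fingers":-1},{"ax":0,"ay":0,"az":0,"x":-0.001,"y":0,"z":0.207,"fingers":-1},{"ax":0,"ay":0,"az":0,"x":-0.001,"y":-0.01,"z":0.207,"fingers":-1},{"ax":0,"ay":0,"az":0,"x":-0.001,"y":-0.018,"z":0.207,"fingers":-1},{"ax":0,"ay":0,"az":0,"x":-0.001,"y":-0.026,"z":0.207,"fingers":-1},{"ax":0,"ay":0,"az":0,"x":-0.001,"y":-0.034,"z":0.207,"fingers":-1},{"ax":0,"ay":0,"az":0,"x":-0.001,"y":-0.042,"z":0.207,"fingers":-1},{"ax":0,"ay":0,"az":0,"x":-0.001,"y":-0.05,"z":0.207,"fingers":-1},{"ax":0,"ay":0,"az":0,"x":-0.001,"y":-0.056,"z":0.207,"fingers":-1}]'; python3 h.py;  python3 - <<'E'
from rig import env
import cv2
i=env.camera('top')['pixels'][165:345,285:525,::-1]
cv2.imwrite('pics/c2.png',cv2.convertScaleAbs(cv2.resize(i,None,fx=3.33333,fy=3.333333,interpolation=cv2.INTER_CUBIC),alpha=1.6))
E
```

```text
t: 2.85
position: [0.4913, -0.1535, 0.0243]
tool_rot: [-2.374, 2.057, -0.0]
wrist_force: [-1.3, -0.5, 1.0]
finger_gap: -0.0001
t 2.85 case [-0.1186 -0.0635  0.0243] F case [-1.4 -0.3  1. ] gap -0.0
tool axes (cols) in case [[-0.002, -1.0, 0.0], [-1.0, 0.002, 0.0], [-0.0, -0.0, -1.0]]
```

View pics/c2.png

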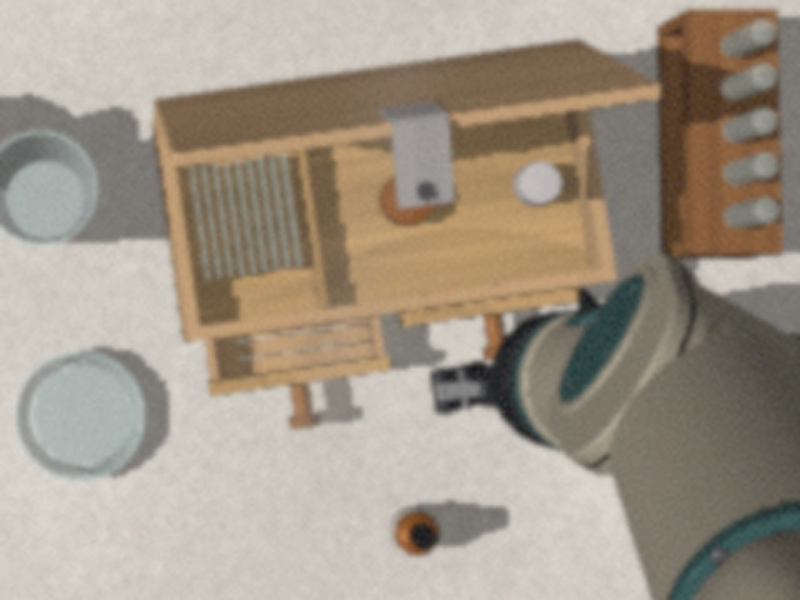

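The right drawer is nearly home, with its front at about y=310 in the crop and the knob against the fingers. Next I push the last few mm while watching the force.

```bash
python3 -m creep '[{"ax":0,"ay":0,"az":0,"x":0,"y":-0.003,"z":0,"fingers":-1},{"ax":0,"ay":0,"az":0,"x":0,"y":-0.006,"z":0,"fingers":-1},{"ax":0,"ay":0,"az":0,"x":0,"y":-0.008,"z":0,"fingers":-1},{"ax":0,"ay":0,"az":0,"x":0,"y":-0.0095,"z":0,"fingers":-1},{"ax":0,"ay":0,"az":0,"x":0,"y":-0.0095,"z":0,"fingers":-1}]'; python3 h.py
```

```text
t: 3.52
position: [0.5003, -0.1522, 0.0243]
tool_rot: [-2.374, 2.057, -0.0]
wrist_force: [-0.0, -0.1, 0.2]
finger_gap: -0.0001
t 3.52 case [-0.1095 -0.0635  0.0243] F case [-0.1 -0.1  0.2] gap -0.0
tool axes (cols) in case [[-0.002, -1.0, 0.0], [-1.0, 0.002, 0.0], [-0.0, -0.0, -1.0]]
```

```bash
python3 -m creep '[{"ax":0,"ay":0,"az":0,"x":0,"y":-0.0015,"z":0,"fingers":-1},{"ax":0,"ay":0,"az":0,"x":0,"y":-0.003,"z":0,"fingers":-1}]'; python3 h.py;python3 -m creep '[{"ax":0,"ay":0,"az":0,"x":0,"y":-0.0015,"z":0,"fingers":-1},{"ax":0,"ay":0,"az":0,"x":0,"y":-0.003,"z":0,"fingers":-1}]'; python3 h.py
```

```text
t: 3.78
position: [0.5013, -0.1521, 0.0242]
tool_rot: [2.372, -2.057, -0.004]
wrist_force: [-5.9, -1.1, 4.4]
finger_gap: 0.0002
t 3.77 case [-0.1085 -0.0635  0.0242] F case [-6.  -0.3  4.4] gap 0.0
tool axes (cols) in case [[-0.003, -1.0, -0.003], [-1.0, 0.003, 0.001], [-0.001, 0.003, -1.0]]
t: 4.03
position: [0.5014, -0.152, 0.0241]
tool_rot: [2.369, -2.056, -0.011]
wrist_force: [-12.3, -1.8, 9.8]
finger_gap: 0.0
t 4.03 case [-0.1084 -0.0634  0.0241] F case [-12.4   0.    9.8] gap 0.0
tool axes (cols) in case [[-0.004, -1.0, -0.008], [-1.0, 0.004, 0.002], [-0.002, 0.008, -1.0]]
```

```bash
python3 -m creep '[{"ax":0,"ay":0,"az":0,"x":0,"y":0.03,"z":0,"fingers":-1},{"ax":0,"ay":0,"az":0,"x":0,"y":0.055,"z":-0.05,"fingers":-1},{"ax":0,"ay":0,"az":0,"x":0,"y":0.061,"z":-0.06,"fingers":-1},{"ax":0,"ay":0,"az":0,"x":-0.06,"y":0.061,"z":-0.06,"fingers":-1},{"ax":0,"ay":0,"az":0,"x":-0.12,"y":0.061,"z":-0.06,"fingers":-1},{"ax":0,"ay":0,"az":0,"x":-0.127,"y":0.061,"z":-0.06,"fingers":-1},{"ax":0,"ay":0,"az":0,"x":-0.127,"y":0.061,"z":-0.03,"fingers":-1},{"ax":0,"ay":0,"az":0,"x":-0.127,"y":0.061,"z":0,"fingers":-1},{"ax":0,"ay":0,"az":0,"x":-0.127,"y":0.052,"z":0,"fingers":-1},{"ax":0,"ay":0,"az":0,"x":-0.127,"y":0.044,"z":0,"fingers":-1},{"ax":0,"ay":0,"az":0,"x":-0.127,"y":0.036,"z":0,"fingers":-1},{"ax":0,"ay":0,"az":0,"x":-0.127,"y":0.028,"z":0,"fingers":-1},{"ax":0,"ay":0,"az":0,"x":-0.127,"y":0.02,"z":0,"fingers":-1},{"ax":0,"ay":0,"az":0,"x":-0.127,"y":0.013,"z":0,"fingers":-1},{"ax":0,"ay":0,"az":0,"x":-0.127,"y":0.009,"z":0,"fingers":-1},{"ax":0,"ay":0,"az":0,"x":-0.127,"y":0.007,"z":0,"fingers":-1},{"ax":0,"ay":0,"az":0,"x":-0.127,"y":0.0055,"z":0,"fingers":-1}]'; python3 h.py
```

```text
t: 6.15
position: [0.4824, -0.0265, 0.0243]
tool_rot: [2.374, -2.057, -0.001]
wrist_force: [-3.3, -0.3, 1.5]
finger_gap: 0.0002
t 6.15 case [-0.109   0.0635  0.0243] F case [-3.3  0.1  1.5] gap 0.0
tool axes (cols) in case [[-0.002, -1.0, -0.0], [-1.0, 0.002, 0.0], [-0.0, 0.0, -1.0]]
```

```bash
python3 -m creep '[{"ax":0,"ay":0,"az":0,"x":0,"y":-0.0015,"z":0,"fingers":-1},{"ax":0,"ay":0,"az":0,"x":0,"y":-0.003,"z":0,"fingers":-1}]'; python3 h.py;python3 -m creep '[{"ax":0,"ay":0,"az":0,"x":0,"y":-0.0015,"z":0,"fingers":-1},{"ax":0,"ay":0,"az":0,"x":0,"y":-0.003,"z":0,"fingers":-1}]'; python3 h.py
```

```text
t: 6.4
position: [0.4825, -0.0265, 0.0242]
tool_rot: [2.371, -2.057, -0.007]
wrist_force: [-8.3, -3.0, 8.1]
finger_gap: -0.0001
t 6.4 case [-0.109   0.0635  0.0242] F case [-8.7 -1.8  8.1] gap -0.0
tool axes (cols) in case [[-0.003, -1.0, -0.005], [-1.0, 0.003, 0.001], [-0.001, 0.005, -1.0]]
t: 6.65
position: [0.4825, -0.0264, 0.0241]
tool_rot: [2.368, -2.056, -0.013]
wrist_force: [-14.8, -3.6, 13.5]
finger_gap: -0.0002
t 6.65 case [-0.1089  0.0636  0.0241] F case [-15.2  -1.5  13.5] gap -0.0
tool axes (cols) in case [[-0.004, -1.0, -0.009], [-1.0, 0.004, 0.003], [-0.003, 0.009, -1.0]]
```

Both drawers are against their stops: the knob position stops changing while the force rises. Next I retreat and go up and over to behind the lid.

```bash
python3 -m creep '[{"ax":0,"ay":0,"az":0,"x":0,"y":0.03,"z":0,"fingers":-1},{"ax":0,"ay":0,"az":0,"x":0,"y":0.06,"z":-0.03,"fingers":-1},{"ax":0,"ay":0,"az":0,"x":0,"y":0.06,"z":-0.09,"fingers":-1},{"ax":0,"ay":0,"az":0,"x":0,"y":0.06,"z":-0.15,"fingers":-1},{"ax":0,"ay":0,"az":0,"x":0,"y":0.06,"z":-0.21,"fingers":-1},{"ax":0,"ay":0,"az":0,"x":0,"y":0.06,"z":-0.27,"fingers":-1},{"ax":0,"ay":0,"az":0,"x":0.005,"y":0.04,"z":-0.31,"fingers":-1},{"ax":0,"ay":0,"az":0,"x":0.01,"y":-0.01,"z":-0.33,"fingers":-1},{"ax":0,"ay":0,"az":0,"x":0.018,"y":-0.07,"z":-0.33,"fingers":-1},{"ax":0,"ay":0,"az":0,"x":0.018,"y":-0.13,"z":-0.33,"fingers":-1},{"ax":0,"ay":0,"az":0,"x":0.018,"y":-0.189,"z":-0.33,"fingers":-1},{"ax":0,"ay":0,"az":0,"x":0.018,"y":-0.189,"z":-0.33,"fingers":-1},{"ax":0,"ay":0,"az":0,"x":0.018,"y":-0.189,"z":-0.33,"fingers":-1}]'; python3 h.py;  python3 - <<'E'
from rig import env
import cv2
i=env.camera('scene')['pixels'][100:460,130:570,::-1]
cv2.imwrite('pics/c3.png',cv2.convertScaleAbs(cv2.resize(i,None,fx=1.6,fy=1.6,interpolation=cv2.INTER_CUBIC),alpha=1.4))
E
```

```text
t: 8.28
position: [0.6776, -0.0173, 0.3538]
tool_rot: [2.372, -2.058, -0.001]
wrist_force: [-0.3, 0.0, 0.3]
finger_gap: -0.0006
t 8.28 case [0.0854 0.0445 0.3538] F case [-0.3  0.1  0.3] gap -0.001
tool axes (cols) in case [[-0.003, -1.0, -0.001], [-1.0, 0.003, -0.0], [0.0, 0.001, -1.0]]
```

View pics/c3.png

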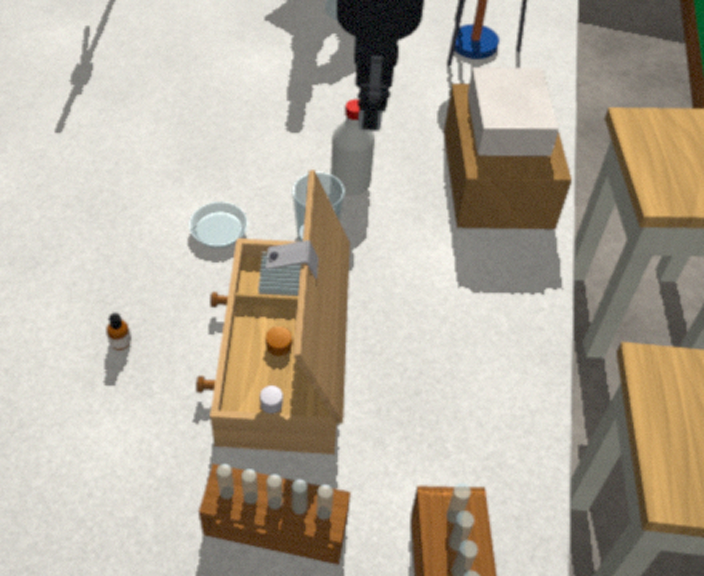

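Both drawer fronts are flush, with only the knobs standing proud at (218,300) and (205,384). The fingers hang clear behind the lid. I'll descend and work out the arc.

```bash
python3 -m creep '[{"ax":0,"ay":0,"az":0,"x":0,"y":0,"z":0.06,"fingers":-1},{"ax":0,"ay":0,"az":0,"x":0,"y":0,"z":0.12,"fingers":-1},{"ax":0,"ay":0,"az":0,"x":0,"y":0,"z":0.165,"fingers":-1},{"ax":0,"ay":0,"az":0,"x":0,"y":0,"z":0.183,"fingers":-1},{"ax":0,"ay":0,"az":0,"x":0,"y":-0.01,"z":0.183,"fingers":-1},{"ax":0,"ay":0,"az":0,"x":0,"y":-0.02,"z":0.183,"fingers":-1},{"ax":0,"ay":0,"az":0,"x":0,"y":-0.026,"z":0.183,"fingers":-1},{"ax":0,"ay":0,"az":0,"x":0,"y":-0.03,"z":0.183,"fingers":-1},{"ax":0,"ay":0,"az":0,"x":0,"y":-0.034,"z":0.183,"fingers":-1},{"ax":0,"ay":0,"az":0,"x":0,"y":-0.038,"z":0.183,"fingers":-1},{"ax":0,"ay":0,"az":0,"x":0,"y":-0.042,"z":0.183,"fingers":-1}]'; python3 h.py; python3 - <<'E'
import numpy as np
for a in [1.21,1.15]+list(np.arange(1.1,-.01,-.05)):
    print(round(a,2),np.round([.07-.105*np.cos(a)+.008*np.sin(a)+.0105,.07+.105*np.sin(a)+.008*np.cos(a)],4))
E
```

```text
t: 9.7
position: [0.7199, -0.0107, 0.1713]
tool_rot: [2.374, -2.058, -0.0]
wrist_force: [-0.1, -0.3, -0.8]
finger_gap: -0.0
t 9.7 case [0.1282 0.0448 0.1713] F case [-0.1 -0.3 -0.8] gap -0.0
tool axes (cols) in case [[-0.002, -1.0, -0.0], [-1.0, 0.002, 0.0], [-0.0, 0.0, -1.0]]
1.21 [0.0509 0.1711]
1.15 [0.0449 0.1691]
1.1 [0.04   0.1672]
1.05 [0.0352 0.1651]
1.0 [0.0305 0.1627]
0.95 [0.0259 0.1601]
0.9 [0.0215 0.1572]
0.85 [0.0172 0.1542]
0.8 [0.0131 0.1509]
0.75 [0.0091 0.1474]
0.7 [0.0053 0.1438]
0.65 [0.0018 0.1399]
0.6 [-0.0016  0.1359]
0.55 [-0.0048  0.1317]
0.5 [-0.0078  0.1274]
0.45 [-0.0106  0.1229]
0.4 [-0.0131  0.1183]
0.35 [-0.0154  0.1135]
0.3 [-0.0174  0.1087]
0.25 [-0.0193  0.1037]
0.2 [-0.0208  0.0987]
0.15 [-0.0221  0.0936]
0.1 [-0.0232  0.0884]
0.05 [-0.024   0.0832]
-0.0 [-0.0245  0.078 ]
```

The sign was wrong: tool +y is towards case −x. Nothing was touched, so I now approach in the right direction.

```bash
python3 -m creep '[{"ax":0,"ay":0,"az":0,"x":0,"y":0.03,"z":0,"fingers":-1},{"ax":0,"ay":0,"az":0,"x":0,"y":0.055,"z":0,"fingers":-1},{"ax":0,"ay":0,"az":0,"x":0,"y":0.065,"z":0,"fingers":-1},{"ax":0,"ay":0,"az":0,"x":0,"y":0.07,"z":0,"fingers":-1},{"ax":0,"ay":0,"az":0,"x":0,"y":0.074,"z":0,"fingers":-1},{"ax":0,"ay":0,"az":0,"x":0,"y":0.078,"z":0,"fingers":-1},{"ax":0,"ay":0,"az":0,"x":0,"y":0.082,"z":0.002,"fingers":-1},{"ax":0,"ay":0,"az":0,"x":0,"y":0.085,"z":0.003,"fingers":-1}]'; python3 h.py
```

```text
t: 10.7
position: [0.6361, -0.0228, 0.1686]
tool_rot: [-2.374, 2.057, -0.002]
wrist_force: [1.5, 0.8, 1.2]
finger_gap: 0.0001
t 10.7 case [0.0436 0.0449 0.1686] F case [1.6 0.6 1.2] gap 0.0
tool axes (cols) in case [[-0.002, -1.0, 0.002], [-1.0, 0.002, -0.0], [0.0, -0.002, -1.0]]
```

```bash
python3 -m creep '[{"ax":0,"ay":0,"az":0,"x":0,"y":0.003,"z":0.001,"fingers":-1},{"ax":0,"ay":0,"az":0,"x":0,"y":0.008,"z":0.003,"fingers":-1},{"ax":0,"ay":0,"az":0,"x":0,"y":0.0127,"z":0.0056,"fingers":-1},{"ax":0,"ay":0,"az":0,"x":0,"y":0.0173,"z":0.0082,"fingers":-1},{"ax":0,"ay":0,"az":0,"x":0,"y":0.0217,"z":0.0111,"fingers":-1},{"ax":0,"ay":0,"az":0,"x":0,"y":0.026,"z":0.0141,"fingers":-1},{"ax":0,"ay":0,"az":0,"x":0,"y":0.03,"z":0.0174,"fingers":-1},{"ax":0,"ay":0,"az":0,"x":0,"y":0.034,"z":0.021,"fingers":-1}]'; python3 h.py;  python3 - <<'E'
from rig import env
import cv2
i=env.camera('scene')['pixels'][100:460,130:570,::-1]
cv2.imwrite('pics/c4.png',cv2.convertScaleAbs(cv2.resize(i,None,fx=1.6,fy=1.6,interpolation=cv2.INTER_CUBIC),alpha=1.4))
E
```

```text
t: 11.7
position: [0.6014, -0.0279, 0.1471]
tool_rot: [2.374, -2.057, -0.0]
wrist_force: [0.2, 0.1, 1.5]
finger_gap: 0.0002
t 11.7 case [0.0084 0.0449 0.1471] F case [0.3 0.1 1.5] gap 0.0
tool axes (cols) in case [[-0.002, -1.0, -0.0], [-1.0, 0.002, -0.0], [0.0, 0.0, -1.0]]
```

View pics/c4.png

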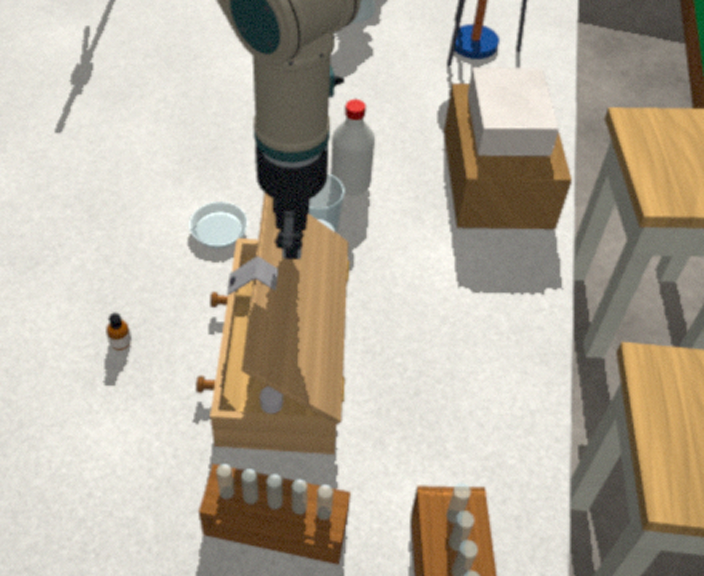

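The lid is following the fingertips at about 0.75 rad. Everything else is standing where it was.

```bash
python3 -m creep '[{"ax":0,"ay":0,"az":0,"x":0,"y":0.004,"z":0.0035,"fingers":-1},{"ax":0,"ay":0,"az":0,"x":0,"y":0.0075,"z":0.0075,"fingers":-1},{"ax":0,"ay":0,"az":0,"x":0,"y":0.011,"z":0.0115,"fingers":-1},{"ax":0,"ay":0,"az":0,"x":0,"y":0.014,"z":0.0155,"fingers":-1},{"ax":0,"ay":0,"az":0,"x":0,"y":0.017,"z":0.02,"fingers":-1},{"ax":0,"ay":0,"az":0,"x":0,"y":0.02,"z":0.0245,"fingers":-1},{"ax":0,"ay":0,"az":0,"x":0,"y":0.0223,"z":0.029,"fingers":-1},{"ax":0,"ay":0,"az":0,"x":0,"y":0.0246,"z":0.0335,"fingers":-1},{"ax":0,"ay":0,"az":0,"x":0,"y":0.0266,"z":0.0385,"fingers":-1},{"ax":0,"ay":0,"az":0,"x":0,"y":0.0285,"z":0.043,"fingers":-1},{"ax":0,"ay":0,"az":0,"x":0,"y":0.0293,"z":0.046,"fingers":-1},{"ax":0,"ay":0,"az":0,"x":0,"y":0.03,"z":0.0485,"fingers":-1},{"ax":0,"ay":0,"az":0,"x":0,"y":0.0307,"z":0.051,"fingers":-1},{"ax":0,"ay":0,"az":0,"x":0,"y":0.0313,"z":0.0535,"fingers":-1}]'; python3 h.py
```

```text
t: 13.5
position: [0.5708, -0.032, 0.0937]
tool_rot: [-2.374, 2.057, 0.0]
wrist_force: [-0.4, -1.3, 1.4]
finger_gap: 0.0002
t 13.5 case [-0.0224  0.0453  0.0937] F case [-0.6 -1.2  1.4] gap 0.0
tool axes (cols) in case [[-0.002, -1.0, -0.0], [-1.0, 0.002, 0.0], [-0.0, 0.0, -1.0]]
```

Now the last 16 mm, slowly.

```bash
python3 -m creep '[{"ax":0,"ay":0,"az":0,"x":0,"y":0.0005,"z":0.002,"fingers":-1},{"ax":0,"ay":0,"az":0,"x":0,"y":0.001,"z":0.004,"fingers":-1},{"ax":0,"ay":0,"az":0,"x":0,"y":0.0013,"z":0.006,"fingers":-1},{"ax":0,"ay":0,"az":0,"x":0,"y":0.0016,"z":0.008,"fingers":-1},{"ax":0,"ay":0,"az":0,"x":0,"y":0.002,"z":0.0095,"fingers":-1},{"ax":0,"ay":0,"az":0,"x":0,"y":0.002,"z":0.011,"fingers":-1},{"ax":0,"ay":0,"az":0,"x":0,"y":0.002,"z":0.0125,"fingers":-1},{"ax":0,"ay":0,"az":0,"x":0,"y":0.002,"z":0.0135,"fingers":-1},{"ax":0,"ay":0,"az":0,"x":0,"y":0.002,"z":0.0145,"fingers":-1}]'; python3 h.py;python3 -m creep '[{"ax":0,"ay":0,"az":0,"x":0,"y":0,"z":0.001,"fingers":-1},{"ax":0,"ay":0,"az":0,"x":0,"y":0,"z":0.002,"fingers":-1}]'; python3 h.py
```

```text
t: 14.62
position: [0.5689, -0.0323, 0.0792]
tool_rot: [2.374, -2.057, -0.0]
wrist_force: [-1.5, -0.3, 1.4]
finger_gap: 0.0006
t 14.62 case [-0.0244  0.0453  0.0792] F case [-1.6 -0.1  1.4] gap 0.001
tool axes (cols) in case [[-0.002, -1.0, -0.0], [-1.0, 0.002, 0.0], [-0.0, 0.0, -1.0]]
t: 14.88
position: [0.5689, -0.0323, 0.078]
tool_rot: [-2.374, 2.057, 0.001]
wrist_force: [-3.6, 0.6, 15.1]
finger_gap: -0.0003
t 14.88 case [-0.0243  0.0452  0.078 ] F case [-3.5  1.2 15.1] gap -0.0
tool axes (cols) in case [[-0.002, -1.0, 0.0], [-1.0, 0.002, 0.001], [-0.001, -0.0, -1.0]]
```

The lid stopped at z = 0.078, which is its shut height, with the force rising to 15 N. I retreat straight up and look.

```bash
python3 -m creep '[{"ax":0,"ay":0,"az":0,"x":0,"y":0,"z":-0.01,"fingers":-1},{"ax":0,"ay":0,"az":0,"x":0,"y":0,"z":-0.05,"fingers":-1},{"ax":0,"ay":0,"az":0,"x":0,"y":0,"z":-0.11,"fingers":-1},{"ax":0,"ay":0,"az":0,"x":0,"y":0,"z":-0.17,"fingers":-1},{"ax":0,"ay":0,"az":0,"x":0,"y":0.06,"z":-0.2,"fingers":-1},{"ax":0,"ay":0,"az":0,"x":0,"y":0.11,"z":-0.22,"fingers":-1},{"ax":0,"ay":0,"az":0,"x":0,"y":0.11,"z":-0.22,"fingers":-1},{"ax":0,"ay":0,"az":0,"x":0,"y":0.11,"z":-0.22,"fingers":-1}]'; python3 h.py;  python3 - <<'E'
from rig import env
import cv2
import numpy as np
i=env.camera('scene')['pixels'][190:440,170:400,::-1]
a=cv2.resize(i,(460,500),interpolation=cv2.INTER_CUBIC)
j=env.camera('top')['pixels'][165:345,285:525,::-1]
b=cv2.resize(j,(340,255))
p=np.zeros((500,800,3),np.uint8);p[:,:460]=a;p[:255,460:]=b
cv2.imwrite('pics/c5.png',cv2.convertScaleAbs(p,alpha=1.5))
E
```

```text
t: 15.88
position: [0.4611, -0.0475, 0.2978]
tool_rot: [-2.374, 2.055, -0.002]
wrist_force: [0.8, 1.0, -0.2]
finger_gap: -0.0002
t 15.88 case [-0.1332  0.0458  0.2978] F case [ 1.   0.9 -0.2] gap -0.0
tool axes (cols) in case [[-0.001, -1.0, 0.002], [-1.0, 0.001, 0.0], [-0.0, -0.002, -1.0]]
```

View pics/c5.png

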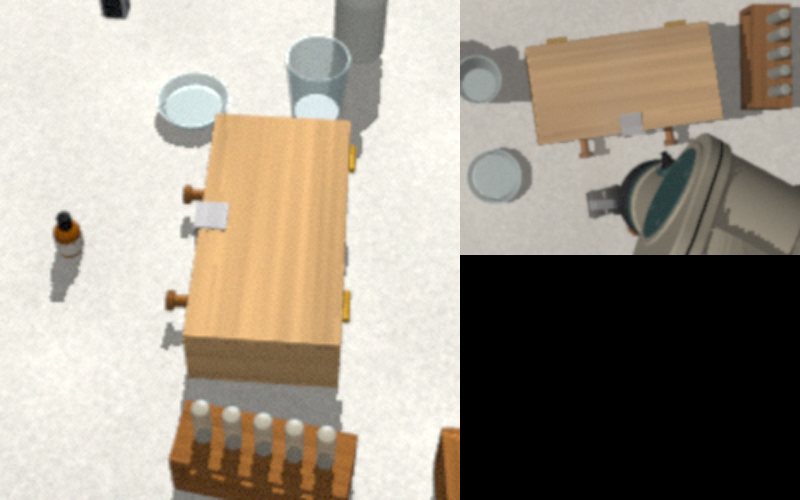

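The lid lies flat on the rim with the hasp down in front at (211,215). The knobs at (193,194) and (177,300) are in, the glassware hasn't moved, and the arm is clear. I'm handing the job in.

```bash
python3 -c "
from rig import env
print(env.close_job())"
```

```text
the job is handed in; nothing more can be done
None
```

The slide case is shut and handed in at about 16 s. I used shut fingertips to push the right drawer home, then the left, and then swung the lid down slowly along its hinge arc.

**Drawers:** both stopped with the fingertip 108–109 mm in front of the case centre, as expected for fully in. They did not move further as the push rose to about 12 N (right) and 15 N (left).

**Lid:** it stopped with its top at 78 mm, its shut height, while I pressed with about 15 N. After I backed off, the pictures showed it flat on the rim, with the hasp down in front of the drawers.

**Surroundings:** the dropper, beaker, dish, rack and wash bottle look unmoved in the last pictures. The two pots are under the shut lid, so I could not see them at the end; they showed no movement in any earlier picture.

**Slips:** the first move command was refused because it left out some values. I also sent one approach the wrong way, about 40 mm back into free space behind the lid, and it touched nothing. No check failed or disagreed.

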